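# Count in a bottle and fit its clip cap

### The job

Count the next bottle in: swing the sprung lever of the tally counter all the way to its stop and let it spring back. Then take the stepped cap (wide skirt, narrower knob) from the tray and press it onto the uncapped bottle until it snaps fully home, its rim flush on the bottle's shoulder. Finish while still holding it: keep pressing the cap down firmly at the end, so that the bottle stays pushed well down (half its travel or more) into its sprung nest, and leave the two other caps where they are.

Things in the scene. Friction and masses are not known exactly. Their poses are not given: they have to be found in the camera images.
- lever (a joint): Swing of the tally counter's lever, rad: 0 at rest, 1.0 at its stop, growing counter-clockwise seen from above. A spring pulls it back to 0; about 1.3 N at the post starts it, about 4.3 N holds it at the stop.
- lever_post (a point): Centre of the top end of the lever's upright white post: a round post 12 mm across that stands 34 mm clear above the flat steel lever arm (6 mm thick, its underside 47 mm above the table), so its top is 87 mm above the table. It moves with the lever on a circle of radius 75 mm about lever_hinge.
- lever_hinge (a point): Point on the upright axis of the lever, 47 mm above the table, on top of the counter: a fixed grey box 90 x 80 x 42 mm on a 120 x 100 mm foot plate, with a row of white number wheels. Seen in this point's frame the resting arm points from the axis to -x, turned 0.5 rad towards +y; at the stop it points to -x turned 0.5 rad towards -y.
- cap: The stepped cap to fit, bare aluminium, 60 g, upright in the tray. Round about z; origin at the centre of its underside (the rim). Skirt 50 mm diameter from 0 to 23 mm height, then a plain knob 30 mm diameter up to 52 mm; the skirt's flat top is a ledge 10 mm wide round the knob. Hollow below: mouth 30 mm wide with a lip 3.5 mm high, then 39 mm wide, 19.5 mm deep in all.
- flat_cap: Another aluminium cap in the tray, to be left alone: a plain flat disc 50 mm in diameter, 18 mm high. Origin at the centre of its underside.
- slim_cap: Another aluminium cap in the tray, to be left alone: a plain cylinder 30 mm in diameter, 45 mm high. Origin at the centre of its underside.
- tray: Fixed grey tray 110 x 290 mm with walls 12 mm high, floor 4 mm thick, in which the three caps stand in a row, 90 mm apart along the tray's y axis, in any order. Origin at the centre of its underside.
- shoulder (a point): Centre of the flat shoulder (66 x 66 mm, 84 mm above the table at rest) of the uncapped amber glass bottle, z up, on the neck's axis; moves with the bottle. The cap may be turned any way about its axis. Resting unsnapped on the neck's nubs its rim is about 14 mm above the shoulder; fully home the rim sits on the shoulder (0 mm).
- bottle (a joint): How far the uncapped bottle is pushed down into its sprung nest, m: 0 at rest, 0.012 at the stop. With the cap on it begins to sink at about 4 N and then takes 1 N more per mm. While the cap is pressed and has not snapped the bottle sinks, near to or onto the stop; at the snap it springs back up.
- nest: Fixed aluminium nest on a dark 110 x 110 x 10 mm base plate that holds the uncapped bottle; the walls of the pocket are 86 x 86 mm outside and 40 mm high, a brass screw on the +y side. Origin at the centre of its underside, straight below the bottle's neck.
- nest_done: A second, equal nest, fixed, with a bottle that already wears its cap (top 136 mm above the table). Nothing to do here. Origin at the centre of its underside.
- neck_top (a point): Centre of the top of that bottle's black neck, 16.5 mm above the shoulder. Neck 23 mm in diameter, its top 3.5 mm narrowed to 19 mm; four sprung round snap nubs stand out to 34 mm across, centred 9.2 mm above the shoulder. A cap passes them when pressed with some 12 to 20 N, more if held off-centre; then the force drops suddenly. Left loose on the nubs it centres itself.
Not all that is in view belongs to the job. Leave any brown, green or orange look-alike of the cap alone.

How it is judged:
On the way, in this order (a step that is already met when the one before it is completed fails the run):
1. the counter's lever is swung to its stop (value of joint lever above 0.92 rad), for 0.05 s.
2. the lever is released and has sprung back to rest (value of joint lever below 0.1 rad), for 0.1 s.
3. the stepped cap has snapped home on the uncapped bottle (z of cap in the frame of shoulder between -0.003 and 0.0025 m and horizontal distance between cap and shoulder below 0.005 m and angle between the z axis of cap and the z axis of shoulder, either way round below 0.08 rad), for 0.1 s.
At the end, for the whole second after the job is handed in: Cap rim within 2.5 mm of the shoulder, within 5 mm of the neck axis, upright within 0.08 rad; fingers still press, the bottle at least 5 mm down in its nest through the last second; lever at rest (under 0.1 rad); the other caps within 30 mm of their start (z of cap in the frame of shoulder between -0.003 and 0.0025 m and horizontal distance between cap and shoulder below 0.005 m and angle between cap's own z axis and vertical below 0.08 rad and value of joint bottle above 0.005 m and contact force between the fingers and cap above 2 N and value of joint lever below 0.1 rad and distance of each of flat_cap, slim_cap from where it was at the start of the episode below 0.03 m); the arm keeps its last pose, push and grip.
It fails at once if another cap is moved or lifted (distance of any of flat_cap, slim_cap from where it was at the start of the episode above 0.03 m).
It also fails if it takes over 72 s, if anything falls off the work surface, if the arm or the gripper's body presses on something with over 40 N, if the wrist force passes 120 N, or if a joint passes its speed limit or range.

### The arm

A 6-joint arm with a two-finger parallel gripper is mounted at the origin on the work surface. World frame = base frame: x ahead of the robot, y to its left, z up, the work surface at z = 0. Lengths are in m, angles in rad, forces in N, time in s.
With the tool pointing down it reaches from about 0.35 to 0.975 m from the base axis. Payload 4.9 kg.
Tool frame: the origin (TCP) lies midway between the tips of the shut fingers; the grasp point (between the pads) lies 19 mm behind it; z points along the fingers, y is the line along which they close (so a half turn about z gives the same grasp; the last joint's range is limited). The gripper opens to 85 mm and grips with 20 to 120 N. Pads are 22 mm wide; open, the fingers measure 114 mm over their backs; the gripper's body (76 mm by 85 mm) begins 54 mm behind the grasp point. The pads swing forward as they close: fully open they stand 13 mm farther back than shut.
Start: joints at [1.23, 0.053, 1.613, -0, 1.476, -0.119], TCP at [0.137, 0.61, 0.231] pointing down, gripper open.
Joint ranges: [-3.01, 3.01], [-1.01, 2.22], [0.06, 2.58], [-1.02, 4.17], [0.09, 2.62], [-3.14, 3.14]. Speed limits (rad/s): [2.57, 2.57, 3.14, 3.14, 3.14, 3.14].

### API

Orientations are given as a rotation vector (axis times angle).
In Python, from station import telemetry, optics, ctrl gives the robot as it stands.
- The arm moves only by the shell command python3 -m pendant 'ROWS' [FORCE]. ROWS is JSON, one flat list of numbers, 7 for each row, row after row: the turn, a rotation vector about the tool's x, y, z as a fraction of full scale, then the shift along the tool's x, y, z as a fraction of full scale, then the opening, from 0 (shut) to 1 (fully open). In form: [ax, ay, az, tx, ty, tz, fingers, ax, ay, az, tx, ty, tz, fingers, ...]. A call has 1 to 12 rows; each row is the pose to reach, as a shift and turn from the pose commanded when the call began, along the tool's axes at that moment; what a row does not reach only later rows make up. Full scale, the value 1, is 300 mm for a shift and 30 degrees for a turn. A row lasts 1/8 s, in which the tool goes at most 62.5 mm and 10.7 degrees, less where a joint would pass 70% of its speed; a pose out of reach is approached as far as the arm can. A call with a number of a shift or a turn outside -1 to 1 is refused whole. A call with a gripper value outside its range is refused whole. The fingers move at their own pace and stop on an object; FORCE is the grip in N (left out, the last holds). Time passes only in rows, so rows that repeat a pose let the fingers close. It gives the time, the measured TCP pose, the force, the opening and the grip force at its end, in the units of the state.
- telemetry.get_obs(): the state, without advancing time (a new reading comes with each control period).
- optics.get_image(name): name is "scene" or "top" or "wrist"; returns a dict with "image" (480x640x3 uint8, red, green, blue), "depth" (480x640 float32, m along the optical axis (not along the pixel's ray), 0 where there is no reading), "fx", "fy", "cx", "cy" (pixels), "rvec" (rotation vector, rad) and "tvec" (3), from world to camera coordinates, as OpenCV has them. Camera axes: x right, y down, z forward; pixel columns grow to the right and rows downward; lengths in m; the calibration is good to about 2 mm. A picture is of the moment at which its call begins.
- ctrl.finish_job(): hands the job in; it is judged then, once.
The state is a dict: "t": time; "q": joint angles; "dq": joint speeds; "effort": joint torques, N m; "tool_pos": TCP position; "tool_rot": TCP orientation; "contact_force": force on the tool from outside, world axes, zero at the start; "wrist_torque": the same for the moment, N m; "opening": finger opening in m; "grip_force": force on a finger pad.
Only numpy, scipy, OpenCV 4.12 (cv2) and the standard library are available. Lean on these libraries where they do the work, as an engineer would, in place of code of your own. Each camera call takes 0.05 s, during which the arm holds its last target. There are 200 camera calls.

## Working session

There is one attempt and no reset: what is moved stays moved. The work goes in short steps, Python scripts to look and compute and a shell command to move; the robot and the scene stay as the last step left them, time stands still between calls to the robot, and variables do not carry over. Pictures are saved under pics/ and viewed, at most 10 in all, crops included, and the job is handed in when it is done.

```bash
mkdir -p pics; ls
python3 - <<'E'
from station import telemetry, optics
import cv2,numpy as np
o=telemetry.get_obs();print({k:np.round(v,3) for k,v in o.items()})
for n in("scene","top"):
    d=optics.get_image(n);np.savez(f'pics/{n}0.npz',**d);cv2.imwrite(f'pics/{n}0.png',d["image"][:,:,::-1])
    R=cv2.Rodrigues(np.array(d["rvec"]))[0];print(n,d["fx"],d["cx"],d["cy"],-R.T@np.array(d["tvec"]).ravel(),(d["depth"]>0).mean())
E
```

```text
pics
{'t': np.float64(0.0), 'q': array([ 1.23 ,  0.053,  1.614, -0.   ,  1.476, -0.119]), 'dq': array([ 0.001,  0.   , -0.002,  0.002,  0.001, -0.   ]), 'effort': array([-1.0000e-03, -3.9367e+01, -3.7018e+01, -0.0000e+00,  7.0000e-03,
        0.0000e+00]), 'tool_pos': array([0.137, 0.609, 0.23 ]), 'tool_rot': array([-3.480e-01, -3.122e+00,  3.000e-03]), 'contact_force': array([-0.942, -0.263, -0.407]), 'wrist_torque': array([0.058, 0.033, 0.016]), 'grip_force': np.float64(0.0), 'opening': np.float64(0.085)}
scene 473.1598136138659 319.81376662714825 239.79436980176084 [ 0.93341907 -0.57052224  0.67122365] 0.9958626302083333
top 458.1652223262589 325.2675033807119 242.15693941272784 [0.41236755 0.00733378 0.98909742] 0.9960970052083333
```

View pics/top0.png

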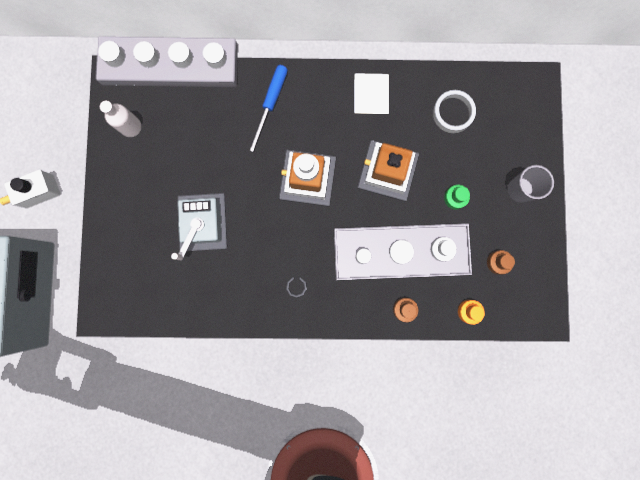

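View pics/scene0.png

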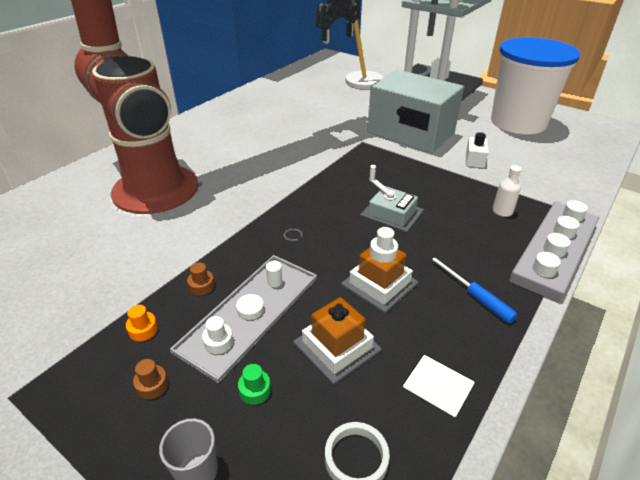

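The top view shows the lever post at about (177,257), its hinge at (197,225), the bare neck at (395,160) and the capped bottle at (306,166). In the tray are the slim cap (363,255), the flat cap (401,252) and the stepped cap (445,249).

Things that could be mistaken for the cap:
- stepped aluminium in the tray (445,249)
- flat cap (401,252) and slim cap (363,255)
- cap on the done bottle (306,166)
- brown ones (502,262) and (406,310)
- orange (472,312) and green (458,196)
- white ones in the rack (110–213,52)

I choose (445,249).

```bash
cat > h.py <<'E'
import cv2,numpy as np
from station import telemetry, optics
def cam(d): 
    R=cv2.Rodrigues(np.array(d["rvec"],float))[0]; return R,-R.T@np.array(d["tvec"],float).ravel()
def ray(d,u,v,z):
    R,c=cam(d); r=R.T@np.array([(u-d["cx"])/d["fx"],(v-d["cy"])/d["fy"],1.]); return c+r*(z-c[2])/r[2]
def cloud(d):
    R,c=cam(d); v,u=np.mgrid[:480,:640]; D=d["depth"].astype(float)
    P=np.stack([(u-d["cx"])/d["fx"]*D,(v-d["cy"])/d["fy"]*D,D],-1); return P@R+c
def blobs(m,amin=15):
    n,l,s,c=cv2.connectedComponentsWithStats(m.astype(np.uint8)); return [(c[i],s[i,4],s[i,:4],l==i) for i in range(1,n) if s[i,4]>=amin]
E
python3 - <<'E'
from h import *
d=dict(np.load('pics/top0.npz')); P=cloud(d)
def reg(name,u0,v0,u1,v1,zlo,zhi,z):
    m=np.zeros((480,640),bool); m[v0:v1,u0:u1]=1; m&=(P[...,2]>zlo)&(P[...,2]<zhi)
    for c,a,b,k in blobs(m,8):
        (uv,r)=cv2.minEnclosingCircle(np.argwhere(k)[:,::-1].astype(np.float32)); 
        print(name,np.round(c),a,'ray',np.round(ray(d,*c,z),4),'diam',round(2*r*(0.989-z)/458,3),'zmed',round(np.median(P[k][:,2]),4),
         'ang',cv2.minAreaRect(np.argwhere(k)[:,::-1].astype(np.float32)))
reg('cap knob',425,230,465,270,.045,.075,.056)
reg('cap skirt',425,230,465,270,.018,.075,.027)
reg('slim',345,235,380,275,.035,.06,.049)
reg('flat',382,235,420,270,.014,.03,.022)
reg('neck',375,140,415,180,.093,.11,.1005)
reg('shoulder',360,130,425,190,.075,.09,.084)
reg('done top',280,145,330,190,.12,.15,.136)
reg('post',165,245,190,270,.07,.1,.087)
reg('arm',165,210,215,270,.049,.07,.053)
reg('counter',170,185,230,255,.035,.048,.042)
reg('tray',325,215,480,290,.008,.016,.012)
a=cv2.resize(d["image"][220:285,330:480],None,fx=5,fy=5,interpolation=2);b=cv2.resize(d["image"][180:270,160:235],None,fx=5,fy=5)
w=np.zeros((600,800,3),np.uint8);w[:325,:750]=a;cv2.imwrite('pics/crop1.png',w[:325,:,::-1])
E
```

```text
cap knob [447. 248.] 185 ray [ 0.4811 -0.2498  0.056 ] diam 0.032 zmed 0.0559 ang ((447.5, 248.0), (14.0, 15.0), 90.0)
cap skirt [444. 249.] 446 ray [ 0.4813 -0.2499  0.027 ] diam 0.051 zmed 0.0299 ang ((443.5, 249.5), (23.0, 23.0), 90.0)
slim [364. 256.] 164 ray [ 0.4635 -0.0788  0.049 ] diam 0.029 zmed 0.0486 ang ((363.5000305175781, 256.0000305175781), (13.435027122497559, 13.435027122497559), 45.0)
flat [401. 252.] 432 ray [ 0.4747 -0.1616  0.022 ] diam 0.05 zmed 0.0217 ang ((401.5, 252.0), (22.0, 23.0), 90.0)
neck [395. 160.] 175 ray [ 0.6517 -0.1348  0.1005] diam 0.032 zmed 0.0992 ang ((394.5000305175781, 160.0), (13.87341594696045, 13.186612129211426), 15.945395469665527)
shoulder [393. 163.] 875 ray [ 0.6506 -0.1342  0.084 ] diam 0.086 zmed 0.0836 ang ((393.26153564453125, 162.2076873779297), (32.714263916015625, 32.53884506225586), 15.255118370056152)
done top [306. 163.] 216 ray [0.6333 0.0397 0.136 ] diam 0.032 zmed 0.1356 ang ((305.7500305175781, 163.75001525878906), (16.26345443725586, 15.55634880065918), 45.0)
post [176. 256.] 43 ray [0.4565 0.294  0.087 ] diam 0.016 zmed 0.0859 ang ((176.0, 256.5), (8.0, 5.0), 0.0)
arm [190. 237.] 271 ray [0.498  0.2778 0.053 ] diam 0.089 zmed 0.0536 ang ((189.53448486328125, 239.91380310058594), (9.841852188110352, 43.26701354980469), 21.80141258239746)
counter [198. 220.] 1389 ray [0.5358 0.2643 0.042 ] diam 0.116 zmed 0.0424 ang ((197.8680419921875, 220.096923828125), (43.13727951049805, 39.14140319824219), 87.39744567871094)
tray [403. 251.] 691 ray [ 0.4767 -0.1672  0.012 ] diam 0.306 zmed 0.0118 ang ((402.7817687988281, 251.71580505371094), (51.303104400634766, 135.48846435546875), 87.83892822265625)
tray [433. 256.] 9 ray [ 0.4678 -0.2314  0.012 ] diam 0.018 zmed 0.0136 ang ((433.1537780761719, 255.7307586669922), (8.59785270690918, 1.1094005107879639), 56.3099365234375)
```

View pics/crop1.png

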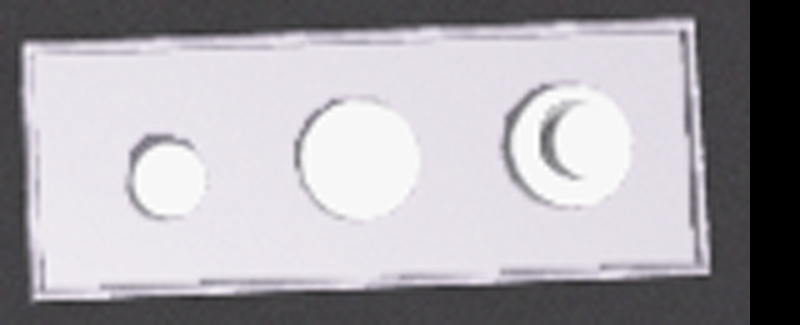

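The crop confirms that the rightmost item in the tray (top view about 445,249) has a wide skirt and a narrower knob. The sizes fit: diameters 51 and 32 mm, top at z 0.056. The lever post is at (0.456, 0.294), 73 mm from the hinge as it should be. I'll do the lever first.

```bash
cat >> h.py <<'E'
from scipy.spatial.transform import Rotation as Ro
def go(*targets,rv=(0,np.pi,0)):
    o=telemetry.get_obs(); R=Ro.from_rotvec(o["tool_rot"])
    w=(R.inv()*Ro.from_rotvec(rv)).as_rotvec()/np.radians(30)
    print("t",round(float(o["t"]),2),"pos",np.round(o["tool_pos"],4),"F",np.round(o["contact_force"],1),"open",round(float(o["opening"]),4),"grip",round(float(o["grip_force"]),1))
    for p in targets: print(p,"turn",np.round(w,3),"shift",np.round(R.inv().apply(np.array(p)-o["tool_pos"])/.3,4))
E
python3 -c "
from h import *
d=dict(np.load('pics/top0.npz'));print(ray(d,197,225,.053))
go((.453,.345,.2),(.453,.345,.062))"
```

```text
[0.52307    0.26376915 0.053     ]
t 0.1 pos [0.1373 0.6092 0.2302] F [0.  0.1 0.5] open 0.0852 grip 0.0
(0.453, 0.345, 0.2) turn [-0.003 -0.001 -0.424] shift [-1.2202 -0.6273  0.1016]
(0.453, 0.345, 0.062) turn [-0.003 -0.001 -0.424] shift [-1.2203 -0.6265  0.5616]
```

```bash
python3 -m pendant '[0,0,-0.14,-0.2,-0.1,0.02,0, 0,0,-0.28,-0.4,-0.2,0.04,0, 0,0,-0.424,-0.58,-0.3,0.06,0, 0,0,-0.424,-0.76,-0.39,0.08,0, 0,0,-0.424,-0.9,-0.46,0.08,0, 0,0,-0.424,-0.9,-0.46,0.08,0]' 40; python3 -c "
from h import *
go((.453,.345,.2),(.453,.345,.062))"
```

```text
t: 0.85
tool_pos: [0.3726, 0.4133, 0.2066]
tool_rot: [-0.008, -3.141, 0.002]
contact_force: [-0.3, 0.1, 0.2]
opening: -0.0
grip_force: 0.0
t 0.85 pos [0.3726 0.4133 0.2066] F [-0.3  0.1  0.2] open -0.0 grip 0.0
(0.453, 0.345, 0.2) turn [-0.002 -0.001 -0.01 ] shift [-0.2693 -0.2262  0.0221]
(0.453, 0.345, 0.062) turn [-0.002 -0.001 -0.01 ] shift [-0.2695 -0.2257  0.4821]
```

```bash
python3 -m pendant '[0,0,-0.01,-0.14,-0.12,0.02,0, 0,0,-0.01,-0.27,-0.226,0.1,0, 0,0,-0.01,-0.27,-0.226,0.25,0, 0,0,-0.01,-0.27,-0.226,0.4,0, 0,0,-0.01,-0.27,-0.226,0.482,0, 0,0,-0.01,-0.27,-0.226,0.482,0]'
python3 - <<'E'
from h import *
go((.453,.318,.062),(.453,.24,.062))
w=optics.get_image("wrist");s=optics.get_image("scene")
cv2.imwrite('pics/a.png',np.vstack([cv2.resize(w["image"][:,:,::-1],(400,300)),cv2.resize(s["image"][130:280,300:500,::-1],(400,300))]))
E
```

```text
t: 1.6
tool_pos: [0.4488, 0.3475, 0.0597]
tool_rot: [0.01, -3.136, 0.004]
contact_force: [0.3, -0.1, -0.1]
opening: -0.0
grip_force: 0.0
t 1.6 pos [0.4488 0.3475 0.0597] F [ 0.3 -0.1 -0.1] open -0.0 grip 0.0
(0.453, 0.318, 0.062) turn [-0.005 -0.011  0.013] shift [-0.0135 -0.0986 -0.0074]
(0.453, 0.24, 0.062) turn [-0.005 -0.011  0.013] shift [-0.0118 -0.3586 -0.0066]
```

View pics/a.png

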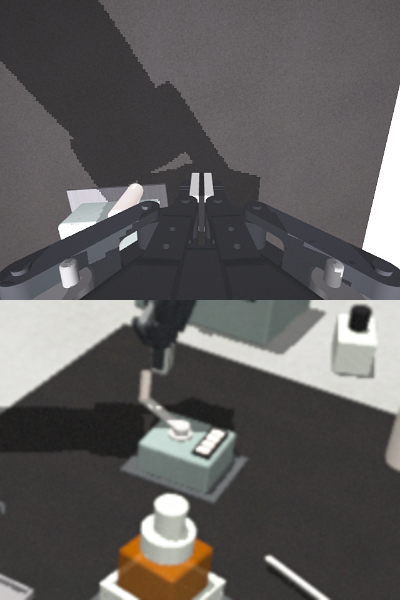

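The fingers stand to the +y side of the post, level with it. The wrist view has the post at about (135,190) and the lower crop at about (147,385). I'll push it towards -y now.

```bash
python3 -m pendant '[0,0,0,-0.013,-0.1,-0.007,0, 0,0,0,-0.013,-0.2,-0.007,0, 0,0,0,-0.013,-0.28,-0.007,0, 0,0,0,-0.013,-0.34,-0.007,0, 0,0,0,-0.013,-0.34,-0.007,0, 0,0,0,-0.013,-0.34,-0.007,0]'
python3 - <<'E'
from h import *
go((.453,.245,.062),(.453,.235,.062))
d=optics.get_image("top"); P=cloud(d)
s=optics.get_image("scene")
cv2.imwrite('pics/b.png',np.hstack([cv2.resize(d["image"][180:280,140:250,::-1],(440,400)),cv2.resize(s["image"][150:230,340:440,::-1],(360,400))]))
E
```

```text
t: 2.45
tool_pos: [0.4581, 0.2478, 0.068]
tool_rot: [-0.008, 3.136, 0.007]
contact_force: [0.3, 5.2, 0.1]
opening: -0.0001
grip_force: 2.5
t 2.45 pos [0.4581 0.2478 0.068 ] F [0.3 5.2 0.1] open -0.0001 grip 2.5
(0.453, 0.245, 0.062) turn [0.009 0.011 0.01 ] shift [ 0.0172 -0.0092  0.0197]
(0.453, 0.235, 0.062) turn [0.009 0.011 0.01 ] shift [ 0.0173 -0.0425  0.0196]
```

View pics/b.png

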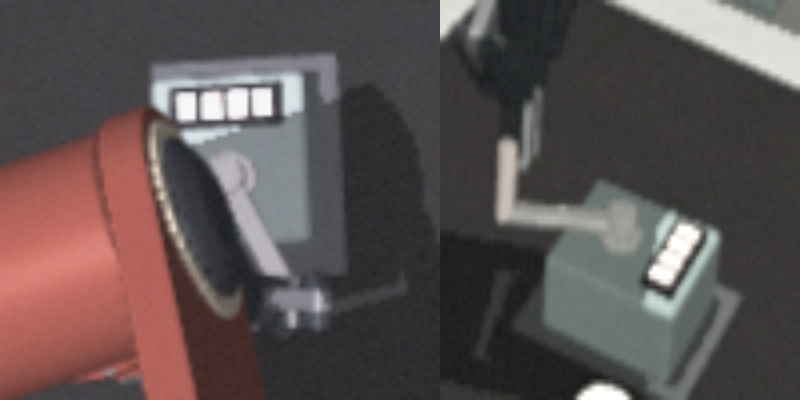

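The arm now points to the other side, from hinge (232,175) to (285,275) in the crop. That is about 0.5 rad past the centre line, with 5 N on the fingers. I'll press a little further to be sure it is at the stop, then let it spring back.

```bash
python3 -m pendant '[0,0,0,0,-0.015,0,0, 0,0,0,0,-0.03,0,0, 0,0,0,0,-0.03,0,0]'; python3 -c "
from h import *
go((.453,.36,.07),(.453,.36,.2))"
```

```text
t: 2.92
tool_pos: [0.4593, 0.2431, 0.0683]
tool_rot: [-0.007, 3.132, 0.024]
contact_force: [5.2, 22.0, -4.8]
opening: -0.0002
grip_force: 10.7
t 2.92 pos [0.4593 0.2431 0.0683] F [ 5.2 22.  -4.8] open -0.0002 grip 10.7
(0.453, 0.36, 0.07) turn [0.029 0.019 0.009] shift [1.920e-02 3.898e-01 1.000e-04]
(0.453, 0.36, 0.2) turn [0.029 0.019 0.009] shift [ 0.0149  0.3963 -0.4332]
```

At 22 N the lever is on its stop. Next: back off, clear the post, and rise.

```bash
python3 -m pendant '[0,0,0,0.01,0.08,0,0, 0,0,0,0.01,0.18,0,0, 0,0,0,0.01,0.28,0,0, 0,0,0,0.01,0.39,0,0, 0,0,0,0.01,0.39,-0.15,0.3, 0,0,0,0.01,0.39,-0.3,0.6, 0,0,0,0.01,0.39,-0.43,0.6, 0,0,0,0.01,0.39,-0.43,0.6]'
python3 - <<'E'
from h import *
d=optics.get_image("scene");P=cloud(d)
m=np.zeros((480,640),bool);m[140:215,345:440]=1;m&=(P[...,2]>.078)&(P[...,2]<.1)
for c,a,b,k in blobs(m,5): print(c,a,ray(d,*c,.083))
go((.481,-.25,.2),(.481,-.25,.1))
E
```

```text
t: 3.92
tool_pos: [0.4549, 0.3555, 0.2004]
tool_rot: [-0.009, 3.132, 0.008]
contact_force: [-0.4, -0.4, 0.5]
opening: 0.0513
grip_force: 0.0
[372.07692308 167.30769231] 26 [0.45823565 0.29431839 0.083     ]
t 3.98 pos [0.4536 0.3547 0.1973] F [-0.6  0.2 -0.6] open 0.0515 grip 0.0
(0.481, -0.25, 0.2) turn [0.005 0.01  0.011] shift [-0.0796 -2.0162 -0.0136]
(0.481, -0.25, 0.1) turn [0.005 0.01  0.011] shift [-0.0778 -2.017   0.3198]
```

The post is back at (0.458, 0.294), so the lever is at rest. I'll travel to the cap.

```bash
python3 -m pendant '[0,0,0,0,-0.2,0,0.6, 0,0,0,-0.02,-0.4,0,0.6, 0,0,0,-0.03,-0.6,0,0.6, 0,0,0,-0.04,-0.8,0,0.6, 0,0,0,-0.04,-1,0,0.6, 0,0,0,-0.04,-1,0,0.6]'; python3 -m pendant '[0,0,0.01,-0.01,-0.2,0,0.6, 0,0,0.01,-0.02,-0.4,0,0.6, 0,0,0.01,-0.03,-0.6,0,0.6, 0,0,0.01,-0.04,-0.8,0,0.6, 0,0,0.01,-0.04,-1,0.1,0.6, 0,0,0.01,-0.04,-1,0.15,0.6, 0,0,0.01,-0.04,-1,0.15,0.6]'
python3 - <<'E'
from h import *
d=optics.get_image("wrist");np.savez('pics/w1.npz',**d);P=cloud(d)
for lo,hi,z in((.05,.062,.056),(.02,.062,.027)):
  m=(P[...,2]>lo)&(P[...,2]<hi)&(np.hypot(P[...,0]-.481,P[...,1]+.25)<.045)
  for c,a,b,k in blobs(m,50): print(lo,c,a,b,ray(d,*c,z),np.median(P[k],0), (P[k].max(0)+P[k].min(0))/2)
cv2.imwrite('pics/w1.png',d["image"][:,:,::-1])
go((.481,-.25,.1),(.481,-.25,.029))
E
```

```text
t: 4.72
tool_pos: [0.4652, 0.0505, 0.1925]
tool_rot: [-0.002, -3.139, 0.001]
contact_force: [-0.7, 0.7, -1.2]
opening: 0.0512
grip_force: 0.0
t: 5.6
tool_pos: [0.4784, -0.2442, 0.1459]
tool_rot: [0.001, -3.137, -0.006]
contact_force: [-0.8, 0.2, 0.3]
opening: 0.0514
grip_force: 0.0
0.05 [310.84063173 247.53266332] 1393 [290 227  42  42] [ 0.48351451 -0.25072931  0.056     ] [ 0.48357555 -0.25065043  0.05629612] [ 0.48420349 -0.25096621  0.05424479]
0.02 [311.81174551 236.85774878] 3065 [281 206  63  63] [ 0.48334205 -0.2507763   0.027     ] [ 0.47859722 -0.25033636  0.036935  ] [ 0.48383378 -0.25063735  0.03929391]
t 5.65 pos [ 0.4793 -0.2442  0.1475] F [ 0.1 -0.7 -0.2] open 0.0513 grip 0.0
(0.481, -0.25, 0.1) turn [ 0.004 -0.004  0.003] shift [-0.0061 -0.0196  0.1581]
(0.481, -0.25, 0.029) turn [ 0.004 -0.004  0.003] shift [-0.0067 -0.0201  0.3948]
```

View pics/w1.png

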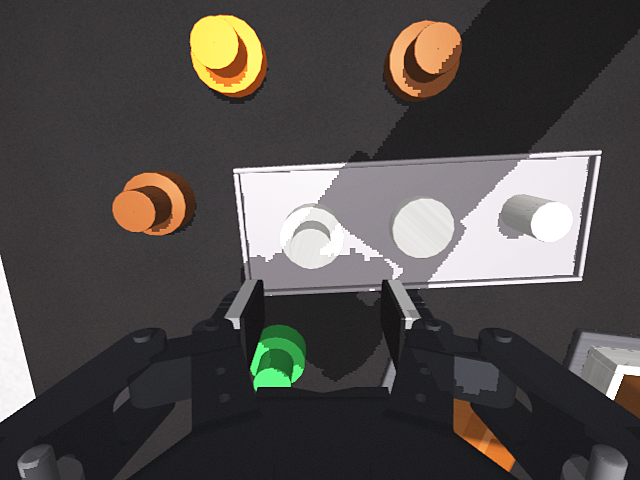

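The wrist view shows the stepped cap at (311,240) with its knob on the left of the tray. The flat cap is at (423,228) and the slim cap at (545,220). The cap sits at (0.4825, -0.2505), which agrees with the first estimate. I'll descend and grip the knob just above the ledge.

```bash
python3 -m pendant '[0,0,0,-0.0115,-0.021,0.1,0.6, 0,0,0,-0.0115,-0.021,0.2,0.6, 0,0,0,-0.0115,-0.021,0.3,0.6, 0,0,0,-0.0115,-0.021,0.36,0.6, 0,0,0,-0.0115,-0.021,0.39,0.6, 0,0,0,-0.0115,-0.021,0.39,0.6]'; python3 -m pendant '[0,0,0,0,0,0,0.2, 0,0,0,0,0,0,0.2, 0,0,0,0,0,0,0.1, 0,0,0,0,0,0,0.1, 0,0,0,0,0,0,0.1]' 80; python3 -c "
from h import *
go((.4825,-.2505,.029))"
```

```text
t: 6.4
tool_pos: [0.4834, -0.252, 0.0321]
tool_rot: [-0.001, 3.141, -0.0]
contact_force: [-0.4, 0.3, 0.2]
opening: 0.0509
grip_force: 0.0
t: 7.02
tool_pos: [0.4842, -0.2531, 0.0335]
tool_rot: [-0.0, 3.139, -0.002]
contact_force: [-0.5, 1.0, 6.5]
opening: 0.0277
grip_force: 79.0
t 7.03 pos [ 0.4842 -0.2531  0.0335] F [-0.5  1.   6.5] open 0.0277 grip 79.0
(0.4825, -0.2505, 0.029) turn [-0.003  0.005  0.   ] shift [0.0058 0.0087 0.0151]
```

```bash
python3 -m pendant '[0,0,0,0,0,-0.1,0.1, 0,0,0,0,0,-0.25,0.1, 0,0,0,0,0,-0.4,0.1, 0,0,0,0,0,-0.55,0.1, 0,0,0,0,0,-0.55,0.1]'
python3 - <<'E'
from h import *
go((.6,-.135,.2),(.6517,-.1348,.2))
E
```

```text
t: 7.65
tool_pos: [0.4852, -0.2539, 0.202]
tool_rot: [-0.0, 3.134, -0.008]
contact_force: [0.5, -1.1, 0.0]
opening: 0.0274
grip_force: 78.8
t 7.65 pos [ 0.4852 -0.2539  0.202 ] F [ 0.5 -1.1  0. ] open 0.0274 grip 78.8
(0.6, -0.135, 0.2) turn [-0.01   0.014  0.   ] shift [-0.3825  0.3963  0.0075]
(0.6517, -0.1348, 0.2) turn [-0.01   0.014  0.   ] shift [-0.5549  0.3969  0.0088]
```

```bash
python3 -m pendant '[0,0,0,-0.12,0.09,0,0.1, 0,0,0,-0.24,0.18,0,0.1, 0,0,0,-0.36,0.27,0,0.1, 0,0,0,-0.5,0.36,0,0.1, 0,0,0,-0.6,0.397,0,0.1, 0,0.01,0,-0.65,0.397,0,0.1, 0,0.01,0,-0.65,0.397,0,0.1,0,0.01,0,-0.65,0.397,0,0.1]'
python3 - <<'E'
from h import *
go((.6517,-.1348,.2))
d=optics.get_image("wrist");np.savez('pics/w2.npz',**d);P=cloud(d)
m=(P[...,2]>.092)&(P[...,2]<.106)&(np.hypot(P[...,0]-.652,P[...,1]+.135)<.03)
for c,a,b,k in blobs(m,50): print('neck',c,a,b,ray(d,*c,.1005),(P[k].max(0)+P[k].min(0))/2)
m=(P[...,2]>.15)&(P[...,2]<.225)&(d["image"].min(2)>110)
for c,a,b,k in blobs(m,50): print('held',c,a,b,np.median(P[k],0),P[k].max(0),P[k].min(0))
s=dict(np.load('pics/scene0.npz'));Q=cloud(s)
m=(Q[...,2]>.088)&(Q[...,2]<.104)&(np.hypot(Q[...,0]-.652,Q[...,1]+.135)<.03)
for c,a,b,k in blobs(m,20): print('scene neck',c,a,b,ray(s,*c,.098),(Q[k].max(0)+Q[k].min(0))/2)
cv2.imwrite('pics/w2.png',d["image"][:,:,::-1])
E
```

```text
t: 8.65
tool_pos: [0.6771, -0.1332, 0.1955]
tool_rot: [-0.0, -3.134, -0.001]
contact_force: [0.3, -0.1, -0.6]
opening: 0.0278
grip_force: 78.9
t 8.65 pos [ 0.6771 -0.1332  0.1955] F [ 0.3 -0.1 -0.6] open 0.0278 grip 78.9
(0.6517, -0.1348, 0.2) turn [ 0.001 -0.014 -0.   ] shift [ 0.0846 -0.0053 -0.0144]
neck [317.45995242 208.07137193] 1261 [297 188  43  39] [ 0.65470538 -0.13535839  0.1005    ] [ 0.65489807 -0.13509548  0.09781098]
held [322.59253247 286.70530303] 9240 [268 226 111 127] [ 0.66727762 -0.13180973  0.21313491] [ 0.69291172 -0.10745471  0.22489875] [ 0.65194485 -0.15659823  0.16618945]
scene neck [337.875      311.49166667] 240 [328 303  21  18] [ 0.6573598  -0.14070928  0.098     ] [ 0.65571142 -0.13840588  0.09556771]
```

View pics/w2.png

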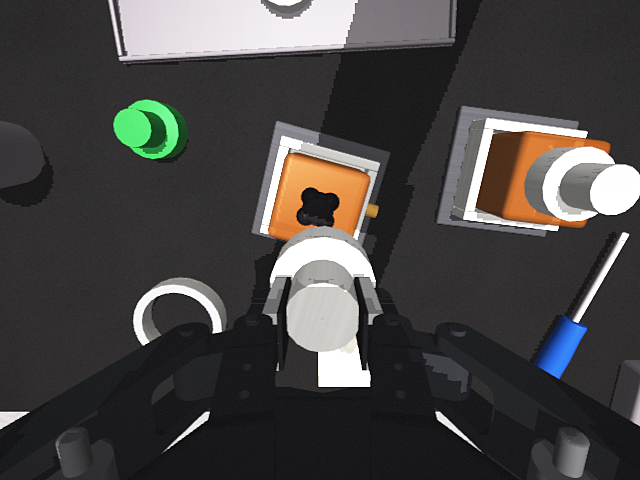

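The wrist view shows the bare neck with its four nubs at (318,208), and the held cap upright below it with its knob top at (322,312). The capped bottle is at right. I'll measure the offset between cap and neck within this one view.

Run:
```python
from h import *
d=dict(np.load('pics/w2.npz'));P=cloud(d)
m=(P[...,2]>.212)&(P[...,2]<.228)&(np.hypot(P[...,0]-.677,P[...,1]+.133)<.022)&(d["image"].min(2)>100)
for c,a,b,k in blobs(m,200):
    z=np.median(P[k][:,2]);(u,r)=cv2.minEnclosingCircle(np.argwhere(k)[:,::-1].astype(np.float32));print('knob',c,a,b,'z',z,ray(d,*c,z),ray(d,*u,z),r)
m=(P[...,2]>.157)&(P[...,2]<.2)&(np.hypot(P[...,0]-.677,P[...,1]+.133)<.03)&(d["image"].min(2)>100)
k=m; print('skirt ledge pts',P[k].min(0),P[k].max(0))
for z0,z1 in((.0975,.104),(.09,.0975)):
  m=(P[...,2]>z0)&(P[...,2]<z1)&(np.hypot(P[...,0]-.6547,P[...,1]+.135)<.03)
  for c,a,b,k in blobs(m,50): print('neck',z0,c,a,b,np.median(P[k],0),ray(d,*c,.1005))
m=(P[...,2]>.08)&(P[...,2]<.088)&(np.hypot(P[...,0]-.6547,P[...,1]+.135)<.05)
for c,a,b,k in blobs(m,200): print('sh',b,P[k].min(0),P[k].max(0))
```

```text
knob [322.32825454 314.63567107] 4463 [286 277  73  76] z 0.21816968009583326 [ 0.67586659 -0.13205553  0.21816968] [ 0.6759118  -0.13220336  0.21816968] 39.02571487426758
knob [273.75336323 296.93721973] 223 [265 287  19  20] z 0.22055102597728526 [ 0.66742808 -0.15009962  0.22055103] [ 0.66735571 -0.14991533  0.22055103] 12.384572982788086
skirt ledge pts [ 0.65194485 -0.15659823  0.16618945] [ 0.67710148 -0.10745471  0.19998024]
neck 0.0975 [317.22456814 209.04894434] 1042 [298 189  41  38] [ 0.65536531 -0.13569848  0.10023522] [ 0.65539676 -0.13552522  0.1005    ]
neck 0.09 [322.04615385 194.8       ] 130 [301 188  39  23] [ 0.64554628 -0.13218634  0.09646728] [ 0.64541702 -0.1321545   0.1005    ]
sh [268 153 103  88] [ 0.61761888 -0.17377887  0.08000973] [ 0.68296959 -0.09650312  0.08688886]
```

```bash
python3 -m pendant '[0,-0.014,0,0.035,-0.006,0,0.1, 0,-0.014,0,0.072,-0.0125,0,0.1, 0,-0.014,0,0.072,-0.0125,0,0.1, 0,-0.014,0,0.072,-0.0125,0.06,0.1, 0,-0.014,0,0.072,-0.0125,0.12,0.1, 0,-0.014,0,0.072,-0.0125,0.185,0.1, 0,-0.014,0,0.072,-0.0125,0.185,0.1, 0,-0.014,0,0.072,-0.0125,0.185,0.1]' 120
python3 - <<'E'
from h import *
go((.6555,-.137,.14),(.6555,-.137,.125))
d=optics.get_image("wrist");s=optics.get_image("scene")
cv2.imwrite('pics/c.png',np.vstack([cv2.resize(d["image"][120:360,160:480,::-1],(400,300)),cv2.resize(s["image"][230:380,260:460,::-1],(400,300))]))
E
```

```text
t: 9.7
tool_pos: [0.6564, -0.1369, 0.1413]
tool_rot: [-0.0, 3.14, 0.0]
contact_force: [0.2, 0.8, 0.1]
opening: 0.0268
grip_force: 118.3
t 9.7 pos [ 0.6564 -0.1369  0.1413] F [0.2 0.8 0.1] open 0.0268 grip 118.3
(0.6555, -0.137, 0.14) turn [0.    0.004 0.001] shift [ 0.003  -0.0003  0.0044]
(0.6555, -0.137, 0.125) turn [0.    0.004 0.001] shift [ 0.0031 -0.0003  0.0544]
```

View pics/c.png

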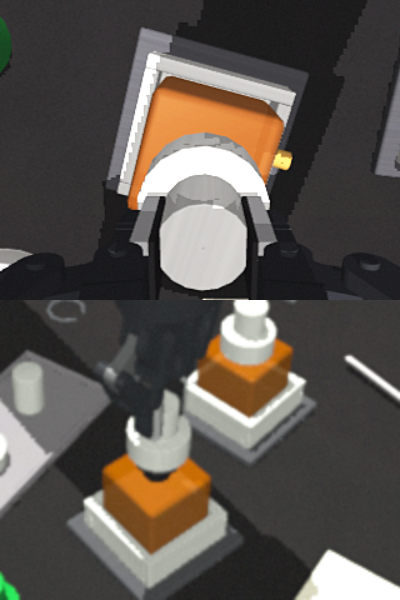

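The cap hangs upright over the neck. In the lower crop the neck shows centred beneath it at (157,470). I'll lower it onto the nubs.

```bash
python3 -m pendant '[0,0.004,0,0.002,0,0.02,0.1, 0,0.004,0,0.002,0,0.04,0.1, 0,0.004,0,0.002,0,0.055,0.1, 0,0.004,0,0.002,0,0.055,0.1]'; python3 -m pendant '[0,0,0,0,0,0.01,0.1, 0,0,0,0,0,0.02,0.1, 0,0,0,0,0,0.02,0.1, 0,0,0,0,0,0.02,0.1]'
```

```text
t: 10.3
tool_pos: [0.656, -0.1368, 0.1255]
tool_rot: [-0.0, 3.141, 0.0]
contact_force: [-0.7, 1.3, 5.0]
opening: 0.0269
grip_force: 118.7
t: 10.8
tool_pos: [0.6563, -0.1369, 0.121]
tool_rot: [-0.001, 3.14, -0.0]
contact_force: [-2.7, 1.4, 8.3]
opening: 0.0265
grip_force: 119.3
```

```bash
python3 -m pendant '[0,0,0,0.003,0,0.01,0.1, 0,0,0,0.003,0,0.02,0.1, 0,0,0,0.003,0,0.028,0.1, 0,0,0,0.003,0,0.028,0.1]'; python3 -m pendant '[0,0,0,0.002,0,0.005,0.1, 0,0,0,0.002,0,0.01,0.1, 0,0,0,0.002,0,0.01,0.1]'
```

```text
t: 11.3
tool_pos: [0.657, -0.1373, 0.1147]
tool_rot: [-0.001, 3.136, -0.002]
contact_force: [-1.6, 1.5, 11.1]
opening: 0.0265
grip_force: 120.0
t: 11.68
tool_pos: [0.6561, -0.1374, 0.1099]
tool_rot: [-0.0, 3.136, -0.002]
contact_force: [1.5, 0.0, 6.6]
opening: 0.0266
grip_force: 120.0
```

The force fell from 11 N to 6.6 N and the tool sits where a seated cap would put it, so it has snapped. I'll press on now to sink the bottle about 8 mm.

```bash
python3 -m pendant '[0,0,0,0,0,0.01,0.1, 0,0,0,0,0,0.02,0.1, 0,0,0,0,0,0.02,0.1, 0,0,0,0,0,0.02,0.1]'
python3 - <<'E'
from h import *
go((.656,-.137,.1035))
d=optics.get_image("scene");P=cloud(d)
cv2.imwrite('pics/d.png',cv2.resize(d["image"][250:380,270:420,::-1],(600,520),interpolation=2))
m=(np.hypot(P[...,0]-.655,P[...,1]+.137)<.05)&(d["image"][...,0]>150)&(d["image"][...,2]<70)
z=P[m][:,2];print('amber top',np.percentile(z,[90,95,99]),m.sum())
E
```

```text
t: 12.18
tool_pos: [0.6562, -0.1374, 0.1052]
tool_rot: [-0.001, 3.137, -0.002]
contact_force: [-0.9, 2.3, 11.9]
opening: 0.0263
grip_force: 120.1
t 12.18 pos [ 0.6562 -0.1374  0.1052] F [-0.9  2.3 11.9] open 0.0263 grip 120.1
(0.656, -0.137, 0.1035) turn [-0.003  0.01   0.001] shift [0.0006 0.0014 0.0058]
amber top [0.41340532 0.41712814 0.42294721] 901
```

View pics/d.png

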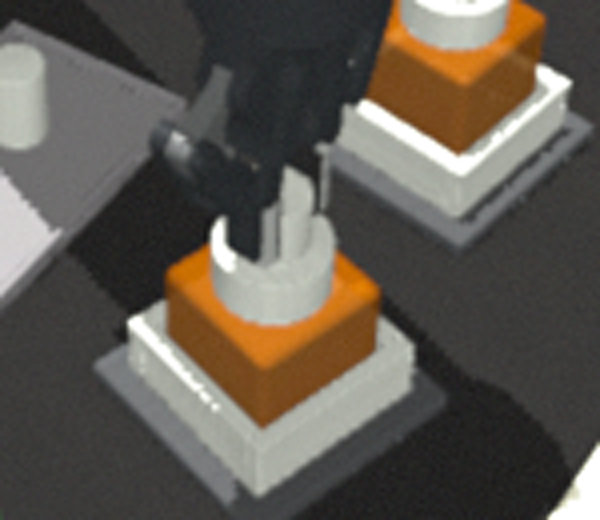

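The skirt sits flat on the shoulder with no dark gap, and the bottle is lower than its neighbour. Force (11.9 N) and height (rim about 0.076) both give about 8 mm down. I'll hold briefly and hand in.

```bash
python3 -m pendant '[0,0,0,0,0,0,0.1, 0,0,0,0,0,0,0.1, 0,0,0,0,0,0,0.1]'; python3 -c "
from station import ctrl
print(ctrl.finish_job())"
```

```text
t: 12.6
tool_pos: [0.6561, -0.1374, 0.1052]
tool_rot: [-0.0, 3.137, -0.002]
contact_force: [-2.7, 1.7, 11.1]
opening: 0.0265
grip_force: 120.1
the job is handed in; nothing more can be done
None
```

I handed the job in with no verdict returned: the lever went to its stop and sprang back, and the stepped cap snapped onto the bottle and was still pressed down at about 11 N, bottle roughly 8 mm down by tool height and force.

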